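# Set the bench crimper four clicks on and lock it

### The job

Set the bench crimper for the next ferrules: with a fingertip push the black pointer knob clockwise (seen from above, towards the bigger dots) exactly four clicks on from where it stands, never past the fourth stop, and let it rest there. Then push the red lock slide in towards the knob, fully home, and take the hand clear. Only push, gently: do not grip the knob or the slide, and leave the ferrule tub, the gauge block and the die where they are.

Things in the scene. Friction and masses are not known exactly. Their poses are not given: they have to be found in the camera images.
- bench_crimper: bench ferrule crimper, fixed to the bench: white box, blue foot, aluminium top; spans x -62..62, y -60..84 mm, 52 mm high; its top carries dial and lock. Origin on the bench under the dial axis; x points to its back (crimp mouth at -x), y to the lock, z up. A boss with the dial's spring plunger stands on the box at x -8..8, y -56..-42, its top (screws) 65.5 mm above the bench.
- dial_axis (a point): point on the dial's vertical turning axis, 87 mm above the bench, level with the top of the black pointer knob. The knob's hub is round, 34 mm in diameter. Under knob and pointer a black disc and a steel star wheel (61 mm in diameter) turn with it; they end 63.5 mm above the bench.
- pointer_tip (a point): top of the pointer near its tip, 36 mm from the dial axis, 87 mm above the bench (the nose ends 41.5 mm from the axis). The line from dial_axis to here is the pointer's direction. The pointer is an upright bar 11 mm wide, from the hub to the tip, 64 to 87 mm above the bench: a fingertip held 68 to 75 mm above the bench beside it can push it round.
- dial (a joint): angle of the dial, rad, growing clockwise seen from above. Eight stops at 0, 0.524 ... 3.665; one click = 0.5236 (30 degrees). It starts at rest in one of the first four. At 0 the pointer stands 15 degrees anticlockwise of the crimper's +x. A spring roller holds it in each stop: some 3 N at the pointer to leave it; past half way it snaps forward by itself into the next stop.
- lock_tab (a point): top centre of the red tab of the lock slide, 87 mm above the bench. The tab is 26 mm wide (along the crimper's x), 9 mm thick (along y) and rises from 61 to 87 mm above the bench; the rails under it end (screws) 63.5 mm above the bench. Its centre is 65.5 mm from the dial axis when the slide is home.
- lock (a joint): position of the lock slide, m: 0 = fully home against a stop (nose between two lobes of the star wheel, dial blocked), 0.012 = fully out. It slides along the crimper's y, inwards towards the dial; starts 9 to 12 mm out, moves with about 2 N, stays where left. It reaches home only with the dial resting in a stop.
- tub: bystander: round white ferrule tub with a blue lid, 50 mm in diameter, 58 mm high; origin under its centre
- gauge: bystander: aluminium gauge block with five bores, 32 x 78 x 22 mm; origin under its centre
- die: bystander: steel crimping die with a V groove, 27 x 36 x 16 mm; origin under its centre
- crimper_1: obstacle, fixed: the tall blue and white crimping machine to the right of the bench crimper, 321 (x) x 162 (y) mm, about 320 mm high with its top handle; origin on the bench under its middle. A like one stands farther right: keep the arm clear of both.

How it is judged:
On the way, in this order (a step that is already met when the one before it is completed fails the run):
1. the pointer rests in the fourth stop on from its start, the lock still out (distance of pointer_tip from where it was at the start of the episode between 0.0599 and 0.0646 m and velocity of joint dial between -0.1 and 0.1 rad/s and value of joint lock above 0.007 m), for 0.2 s.
2. the lock slide is home (value of joint lock below 0.0015 m), for 0.2 s.
At the end, for the whole second after the job is handed in: the pointer stands four clicks (120 degrees, within a quarter of a click) clockwise of its start and at rest, and the lock slide is within 1.5 mm of home (distance of pointer_tip from where it was at the start of the episode between 0.0599 and 0.0646 m and velocity of joint dial between -0.1 and 0.1 rad/s and value of joint lock below 0.0015 m); the robot touches nothing.
It fails at once if the pointer is pushed past the fourth stop (more than 4.5 clicks from its start) (distance of pointer_tip from where it was at the start of the episode above 0.0665 m).
It fails at once if the knob is gripped or forced (more than 25 N from the fingers) (contact force between the fingers and dial above 25 N).
It fails at once if the lock slide is gripped or forced (more than 35 N from the fingers) (contact force between the fingers and lock above 35 N).
It fails at once if the ferrule tub, the gauge block or the die is moved or lifted by more than 15 mm (distance of any of tub, gauge, die from where it was at the start of the episode above 0.015 m).
It also fails if it takes over 61 s, if anything falls off the work surface, if the arm or the gripper's body presses on something with over 40 N, if the wrist force passes 120 N, or if a joint passes its speed limit or range.

### The arm

A 6-joint arm with a two-finger parallel gripper is mounted at the origin on a cart in front of the work surface, level with it; the furniture and walls round the work are solid. World frame = base frame: x ahead of the robot, y to its left, z up, the work surface at z = 0. Lengths are in m, angles in rad, forces in N, time in s.
With the tool pointing down it reaches from about 0.3 to 0.775 m from the base axis. Payload 14.6 kg.
Tool frame: the origin (TCP) lies at the very end of the fingers, on their centre line; the grasp point (between the pads) lies 19 mm behind it; z points along the fingers, x is the direction in which the jaws open and shut, and the axes are right-handed (so a half turn about z gives the same grasp; the last joint's range is limited). The gripper opens to 94 mm and grips with 3 to 60 N. Pads are 16 mm wide; open, the fingers measure 119 mm over their backs; the gripper's body (75 mm by 177 mm) begins 78 mm behind the grasp point.
Start: joints at [1.073, 0.3, 1.521, -0, 1.321, -0.067], TCP at [0.23, 0.5, 0.205] pointing down, gripper open.
Joint ranges: [-3.03, 3.03], [-0.79, 2.21], [0.23, 2.52], [-1.04, 4.18], [0, 3.07], [-2.55, 2.55]. Speed limits (rad/s): [2.22, 2.22, 2.57, 3.14, 3.14, 3.14].

### API

Orientations are given as [roll, pitch, yaw] about the fixed x, y, z axes, in that order (R = Rz(yaw) Ry(pitch) Rx(roll)).
In Python, from station import ctrl gives the robot as it stands.
- The arm moves only by the shell command python3 -m inch 'ROWS' [FORCE]. ROWS is JSON, one flat list of numbers, 7 for each row, row after row: the shift along the tool's x, y, z in cm, then the turn, a rotation vector about the tool's x, y, z in rad, then the opening, from 0 (shut) to 1 (fully open). In form: [tx, ty, tz, wx, wy, wz, claw, tx, ty, tz, wx, wy, wz, claw, ...]. A call has 1 to 20 rows; each row shifts and turns the commanded pose from where the row before left it, along the tool's axes as they then stand; what a row does not reach is not made up. A row lasts 1/8 s, in which the tool goes at most 62.5 mm and 10.7 degrees, less where a joint would pass 70% of its speed; a pose out of reach is approached as far as the arm can. A call is refused whole if a number of a shift passes 6.25 or a number of a turn 0.188, either way. A call with a gripper value outside its range is refused whole. The fingers move at their own pace and stop on an object; FORCE is the grip in N (left out, the last holds). Time passes only in rows, so rows that do not move let the fingers close. It gives the time, the measured TCP pose, the force and the opening at its end, in the units of the state.
- ctrl.get_obs(): the state, without advancing time (a new reading comes with each control period).
- ctrl.camera(name): name is "side" or "top"; returns (picture, depth): 384x512x3 uint8, red, green, blue; 384x512 float32, m along the optical axis (not along the pixel's ray), 0 where there is no reading.
- ctrl.camera_params(name): a dict with "vertical_fov" (degrees; the focal length in pixels is half the picture's height over the tangent of half this angle, whatever the lens; pixels are square), "cx", "cy" (the principal point, pixels), "camera_from_world" (4x4, takes a point from world to camera coordinates). Camera axes: x right, y down, z forward; pixel columns grow to the right and rows downward; lengths in m; the calibration is good to about 2 mm. A picture is of the moment at which its call begins. camera_params takes no time and is no camera call.
- ctrl.hand_in(): hands the job in, once; it reports no verdict.
Trained networks look in the newest picture that a camera, given by its name, has taken for a name from the list of things; names that differ only in an ending like _2 or _b are one class to them, and where a whole thing is asked for, a point or a joint stands for the part that bears it (a point fixed in the world has none). Each returns a list of dicts, best first, with "score" (0 to 1); they miss things now and then, are a little off and sometimes report something else, mostly with a low value. They report only what shows in the picture. A call takes as long as a camera call.
- ctrl.spot_in(camera, label): "bbox" ([centre column, centre row, width, height] in pixels, round what is visible of it).
- ctrl.place_of(camera, label): "centre" ([column, row] in pixels: a listed point, or the origin of a listed thing).
The state is a dict: "time_s": time; "qpos": joint angles; "joint_vel": joint speeds; "tau": joint torques, N m; "ee_pos": TCP position; "eef_rot": TCP orientation; "force": force on the tool from outside, world axes, zero at the start; "moment": the same for the moment, N m; "grip_width": finger opening in m.
Only numpy, scipy, OpenCV 4.12 (cv2) and the standard library are available. Lean on these libraries where they do the work, as an engineer would, in place of code of your own. Each camera call takes 0.05 s, during which the arm holds its last target. There are 200 camera calls.

## Working session

There is one attempt and no reset: what is moved stays moved. The work goes in short steps, Python scripts to look and compute and a shell command to move; the robot and the scene stay as the last step left them, time stands still between calls to the robot, and variables do not carry over. Pictures are saved under pics/ and viewed, about 8 in all and at most 12, crops included, and the job is handed in when it is done.

```bash
ls; mkdir -p pics
cat > h.py <<'E'
import numpy as np, cv2
from station import ctrl
def K(c):
    p=ctrl.camera_params(c); f=192/np.tan(np.radians(p["vertical_fov"])/2)
    return f,p["cx"],p["cy"],np.array(p["camera_from_world"])
def ray(c,uv):
    f,cx,cy,T=K(c); R=T[:3,:3]; o=-R.T@T[:3,3]
    return o,R.T@np.array([(uv[0]-cx)/f,(uv[1]-cy)/f,1])
def atz(c,uv,z):
    o,d=ray(c,uv); return o+d*(z-o[2])/d[2]
def proj(c,P):
    f,cx,cy,T=K(c); q=T[:3,:3]@np.array(P)+T[:3,3]; return q[:2]/q[2]*f+[cx,cy]
E
python3 - <<'E'
from h import *
for c in("side","top"):
    im,d=ctrl.camera(c); cv2.imwrite(f"pics/{c}0.png",im[:,:,::-1]); np.save(f"pics/{c}0d.npy",d)
    print(c,K(c)[0],ctrl.camera_params(c))
    for n,z in(("bench_crimper",0),("dial_axis",.087),("pointer_tip",.087),("lock_tab",.087),("tub",0),("gauge",0),("die",0),("crimper_1",0)):
        for r in ctrl.place_of(c,n)[:2]: print(n,round(r["score"],2),np.round(r["centre"],1),atz(c,r["centre"],z).round(4))
print(ctrl.get_obs())
E
```

```text
pics
side 415.529397627567 {'vertical_fov': 49.599650706548424, 'cx': 258.6443105624026, 'cy': 187.03437512667585, 'camera_from_world': array([[-0.99887234,  0.0473203 ,  0.00385127,  0.62848017],
       [ 0.01730968,  0.43851676, -0.8985563 ,  0.01334701],
       [-0.0442088 , -0.89747637, -0.43884136,  1.11801836],
       [ 0.        ,  0.        ,  0.        ,  1.        ]])}
bench_crimper 0.67 [284.1 222.4] [0.576  0.1353 0.    ]
dial_axis 0.76 [282.4 188.1] [0.5821 0.1303 0.087 ]
dial_axis 0.58 [281.6 181.4] [0.5804 0.095  0.087 ]
pointer_tip 0.61 [281.6 180. ] [0.5797 0.0873 0.087 ]
pointer_tip 0.37 [283.  225.1] [0.5967 0.29   0.087 ]
lock_tab 0.74 [280.6 204.9] [0.5936 0.2093 0.087 ]
tub 0.59 [295.8 202.6] [0.5362 0.0389 0.    ]
gauge 0.67 [230.1 222.7] [0.7021 0.1315 0.    ]
die 0.43 [238.8 206.6] [0.6814 0.0542 0.    ]
top 484.56507899350595 {'vertical_fov': 43.23007211438144, 'cx': 264.4328162337645, 'cy': 185.89618463297208, 'camera_from_world': array([[-0.0086436 , -0.99952621,  0.02954061,  0.09172988],
       [-0.99683154,  0.0062768 , -0.07929368,  0.61913106],
      
[... 473 characters left out ...]
    ]
die 0.6 [283.6 158. ] [0.6773 0.0476 0.    ]
{'time_s': 0.9, 'qpos': array([ 1.07340229e+00,  2.99865621e-01,  1.52099855e+00,  4.36687594e-06,
        1.32071294e+00, -6.66195692e-02]), 'joint_vel': array([ 0.00040702,  0.00102063, -0.00168456,  0.0006098 ,  0.0003248 ,
       -0.00041916]), 'tau': array([ 1.32937050e-03, -5.31664538e+01, -3.52921057e+01,  7.08392146e-02,
        2.11629277e-02,  1.42126285e-05]), 'ee_pos': array([0.22967169, 0.49973758, 0.20546506]), 'eef_rot': array([-3.14158947e+00, -1.57881689e-05,  1.14002077e+00]), 'force': array([ 0.14115721, -0.47846193, -0.41286862]), 'moment': array([-0.02177736,  0.03985022, -0.03625446]), 'grip_width': 0.09382449873164365}
```

Run:
```python
import cv2
a=cv2.imread("pics/top0.png")[110:290,160:360]; cv2.imwrite("pics/v1.png",cv2.resize(a,None,fx=3.3,fy=3.3,interpolation=cv2.INTER_CUBIC))
cv2.imwrite("pics/v2.png",cv2.imread("pics/side0.png"))
```

```text
(no output)
```

View pics/v1.png

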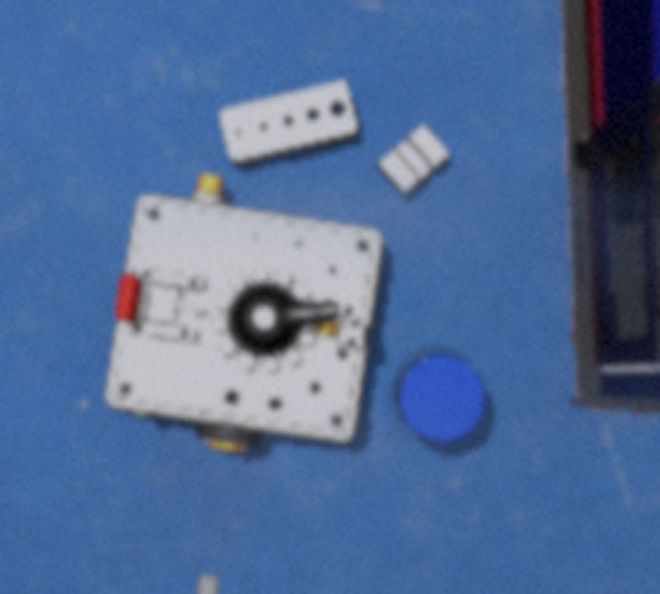

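View pics/v2.png

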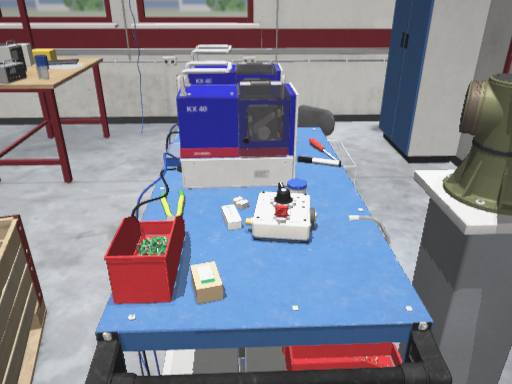

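The pictures show the crimper with its red lock on the left (world +y), at crop pixel (127,298). The knob is at (265,318) and the pointer aims right to (337,310), so world −y. That fits stop 3, with the bigger dots clockwise from there. The tub, die and gauge are clear of the work. Next I'll check yaw, axis and crimper_1 with the depth images.

Run:
```python
from h import *
def cloud(c,n):
    d=np.load(f"pics/{c}0d.npy"); f,cx,cy,T=K(c); v,u=np.mgrid[:384,:512]
    P=np.stack([(u-cx)/f*d,(v-cy)/f*d,d],-1)[d>0]; return (P-T[:3,3])@T[:3,:3]
for c in("top","side"):
    P=cloud(c,0); b=P[(abs(P[:,0]-.58)<.12)&(abs(P[:,1]-.135)<.12)]
    t=b[(b[:,2]>.044)&(b[:,2]<.06)&(b[:,1]>.06)]
    t=t[np.hypot(*(t[:,:2]-[.535,.03]).T)>.04]
    k=b[b[:,2]>.08]
    print(c,"top z",np.median(t[:,2]),cv2.minAreaRect((t[:,:2]*1000).astype(np.float32)), len(k))
    if len(k): print(k.min(0),k.max(0)); h=k[np.hypot(*(k[:,:2]-[.5815,.132]).T)<.05]; print((h.min(0)+h.max(0))/2)
    m=P[(P[:,2]>.12)&(P[:,0]>.3)&(P[:,0]<1)&(P[:,1]<.12)&(P[:,1]>-.4)]
    print("machine y max",np.percentile(m[:,1],[90,99,99.8]) if len(m) else 0, np.percentile(m[:,0],[.5,99.5]))
    tb=b[(b[:,2]>.075)&(b[:,1]>.18)]; print("tab",len(tb),tb.mean(0) if len(tb) else 0)
o=ctrl.get_obs();T=np.array([.5815,.132])
```

```text
top top z 0.051463689424127566 ((576.8115844726562, 146.66629028320312), (144.08282470703125, 133.52597045898438), 81.0534896850586) 373
[0.56619192 0.09364949 0.08001369] [0.60453908 0.21464319 0.0900537 ]
[0.5798091  0.1207415  0.08503369]
machine y max [-0.0457854  -0.04259163 -0.03550038] [0.53123298 0.8280936 ]
tab 89 [0.59144895 0.20818125 0.08487613]
side top z 0.05036157865345743 ((578.1488037109375, 151.03749084472656), (142.3048858642578, 132.22808837890625), 80.78797149658203) 151
[0.56772095 0.0981332  0.08004757] [0.60563662 0.21894209 0.08717064]
[0.58136901 0.12509432 0.08341173]
machine y max [-0.04198719 -0.0387537  -0.02904365] [0.53220661 0.82947501]
tab 78 [0.59330344 0.21341416 0.08162763]
```

Yaw is −9°, the axis is near (0.5815, 0.134), and the lock is about 10 mm out. The pointer is at about −84°. I'll shut the gripper, turn the tool to yaw 0.105 and go above the +x side of the pointer.

```bash
python3 -m inch '[0,0,0,0,0,0.1725,0, 0,0,0,0,0,0.1725,0, 0,0,0,0,0,0.1725,0, 0,0,0,0,0,0.1725,0, 0,0,0,0,0,0.1725,0, 0,0,0,0,0,0.1725,0, 2.4,3.09,0,0,0,0,0, 2.4,3.09,0,0,0,0,0, 2.4,3.09,0,0,0,0,0, 2.4,3.09,0,0,0,0,0, 2.4,3.09,0,0,0,0,0, 2.4,3.09,0,0,0,0,0, 2.4,3.09,0,0,0,0,0, 2.4,3.09,0,0,0,0,0, 2.4,3.09,0,0,0,0,0, 2.4,3.09,0,0,0,0,0, 2.4,3.09,0,0,0,0,0, 2.4,3.09,0,0,0,0,0, 2.4,3.09,0,0,0,0,0, 2.4,3.09,0,0,0,0,0]' 10; python3 -m inch '[0,0,0,0,0,0,0,0,0,0,0,0,0,0]'
cat >> h.py <<'E'
A=np.array([.5815,.134])
def loc():
    o=ctrl.get_obs(); y=o["eef_rot"][2]; d=o["ee_pos"][:2]-A
    return "t %.2f yaw %.3f local x %.1f y %.1f z %.1f F %s"%(o["time_s"],y,1000*(d@[np.cos(y),np.sin(y)]),1000*(d@[np.sin(y),-np.cos(y)]),1000*o["ee_pos"][2],np.round(o["force"],1))
E
python3 -c "from h import *;print(loc(), ctrl.get_obs()['qpos'])"
```

```text
time_s: 3.4
ee_pos: [0.61, 0.1037, 0.2055]
eef_rot: [-3.142, -0.0, 0.105]
force: [1.0, 0.1, -0.8]
grip_width: 0.0006
time_s: 3.65
ee_pos: [0.6088, 0.1051, 0.2053]
eef_rot: [-3.141, 0.001, 0.105]
force: [-0.8, -0.0, 0.1]
grip_width: 0.0004
t 3.65 yaw 0.105 local x 24.1 y 31.6 z 205.3 F [-0.8 -0.   0.1] [1.11659694e-01 4.53138622e-01 1.31234579e+00 1.33195016e-04
 1.37660755e+00 6.56929152e-03]
```

```bash
python3 -m inch '[0.3,0,2,0,0,0,0, 0,0,2,0,0,0,0, 0,0,2,0,0,0,0, 0,0,2,0,0,0,0, 0,0,2,0,0,0,0, 0,0,1.5,0,0,0,0, 0,0,1.0,0,0,0,0, 0,0,0.5,0,0,0,0, 0,0,0.3,0,0,0,0, 0,0,0,0,0,0,0]'
python3 - <<'E'
from h import *
print(loc())
a=[]
for c,(u,v) in(("side",(282,188)),("top",(245,200))):
    im,d=ctrl.camera(c); a.append(cv2.resize(im[v-50:v+50,u-65:u+65,::-1],None,fx=5.5,fy=5.5,interpolation=cv2.INTER_CUBIC)[:,:,:])
cv2.imwrite("pics/v3.png",cv2.resize(np.vstack(a),(427,600)) if 0 else cv2.resize(np.hstack(a),(800,308)))
E
```

```text
time_s: 4.9
ee_pos: [0.6123, 0.1051, 0.0726]
eef_rot: [-3.142, -0.0, 0.105]
force: [-0.1, 1.3, -0.4]
grip_width: 0.0004
t 4.90 yaw 0.105 local x 27.6 y 32.0 z 72.6 F [-0.1  1.3 -0.4]
```

View pics/v3.png

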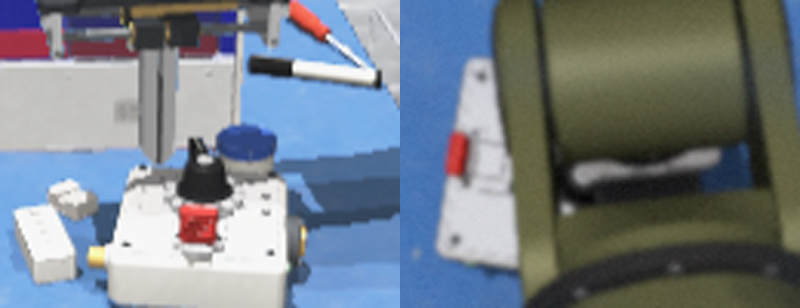

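The side view shows the finger tip at (160,160) on the +x side of the pointer (195,150) and clear of it. The arm hides the dial in the top view. Next I'll make contact and turn a first part about the dial axis.

```bash
python3 -m inch '[-0.25,0.02,0,0,0,0,0, -0.25,0.02,0,0,0,0,0, -0.2,0.02,0,0,0,0,0, -0.15,0.02,0,0,0,0,0, 0,0,0,0,0,0,0]';python3 -c "from h import *;print(loc())"
python3 -m inch '[-0.1,0,0,0,0,0,0, -0.133,0.069,0,0,0,0.04,0, -0.133,0.069,0,0,0,0.04,0, -0.133,0.069,0,0,0,0.04,0]';python3 -c "from h import *;print(loc())"
python3 -m inch '[-0.133,0.069,0,0,0,0.04,0, -0.133,0.069,0,0,0,0.04,0, -0.133,0.069,0,0,0,0.04,0]';python3 -c "from h import *;print(loc())"
```

```text
time_s: 5.62
ee_pos: [0.6037, 0.1033, 0.0725]
eef_rot: [3.142, -0.0, 0.105]
force: [0.2, 0.3, -0.2]
grip_width: 0.0004
t 5.62 yaw 0.105 local x 18.9 y 32.8 z 72.5 F [ 0.2  0.3 -0.2]
time_s: 6.12
ee_pos: [0.5993, 0.1009, 0.0725]
eef_rot: [-3.141, -0.001, -0.016]
force: [3.4, 0.4, -1.0]
grip_width: 0.0006
t 6.12 yaw -0.016 local x 18.3 y 32.8 z 72.5 F [ 3.4  0.4 -1. ]
time_s: 6.5
ee_pos: [0.595, 0.0989, 0.0725]
eef_rot: [3.141, -0.001, -0.136]
force: [1.2, -1.8, -0.7]
grip_width: 0.0005
t 6.50 yaw -0.136 local x 18.2 y 32.9 z 72.5 F [ 1.2 -1.8 -0.7]
```

```bash
R='-0.133,0.069,0,0,0,0.04,0'; python3 -m inch '[-0.133,0.069,0,0,0,0.04,0, -0.133,0.069,0,0,0,0.04,0, -0.133,0.069,0,0,0,0.04,0, -0.133,0.069,0,0,0,0.04,0, -0.133,0.069,0,0,0,0.04,0, -0.133,0.069,0,0,0,0.04,0, -0.133,0.069,0,0,0,0.04,0, -0.133,0.069,0,0,0,0.04,0, -0.133,0.069,0,0,0,0.04,0, -0.133,0.069,0,0,0,0.04,0, -0.133,0.069,0,0,0,0.04,0, -0.133,0.069,0,0,0,0.04,0, -0.133,0.069,0,0,0,0.04,0, -0.133,0.069,0,0,0,0.04,0, -0.133,0.069,0,0,0,0.04,0, 0,0,0,0,0,0,0]'
python3 - <<'E'
from h import *
print(loc()); u,v=282,188
im,d=ctrl.camera("side"); cv2.imwrite("pics/v4.png",cv2.resize(im[v-50:v+50,u-65:u+65,::-1],None,fx=5,fy=5,interpolation=cv2.INTER_CUBIC))
for n in("pointer_tip","dial_axis"): print(n,[(round(r["score"],2),atz("side",r["centre"],.087).round(4)) for r in ctrl.place_of("side",n)[:2]])
E
```

```text
time_s: 8.5
ee_pos: [0.5727, 0.0976, 0.0725]
eef_rot: [3.142, -0.0, -0.735]
force: [-0.4, -1.0, 0.2]
grip_width: 0.0006
t 8.50 yaw -0.735 local x 17.9 y 32.9 z 72.5 F [-0.4 -1.   0.2]
pointer_tip [(0.8, array([0.5603, 0.1071, 0.087 ]))]
dial_axis [(0.66, array([0.5821, 0.1395, 0.087 ]))]
```

View pics/v4.png

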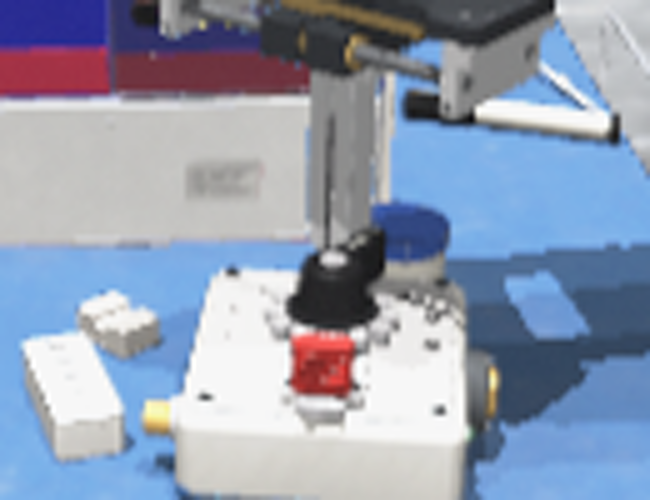

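The side view shows the pointer at (370,245), swung to the right, with the finger just behind it at (335,230) and the lock still out. I'll continue to about 80°.

```bash
python3 -m inch '[-0.133,0.069,0,0,0,0.04,0, -0.133,0.069,0,0,0,0.04,0, -0.133,0.069,0,0,0,0.04,0, -0.133,0.069,0,0,0,0.04,0, -0.133,0.069,0,0,0,0.04,0, -0.133,0.069,0,0,0,0.04,0, -0.133,0.069,0,0,0,0.04,0, -0.133,0.069,0,0,0,0.04,0, -0.133,0.069,0,0,0,0.04,0, -0.133,0.069,0,0,0,0.04,0, -0.133,0.069,0,0,0,0.04,0, -0.133,0.069,0,0,0,0.04,0, -0.133,0.069,0,0,0,0.04,0, -0.133,0.069,0,0,0,0.04,0, 0,0,0,0,0,0,0]'
python3 - <<'E'
from h import *
print(loc()); u,v=282,188
im,d=ctrl.camera("side"); cv2.imwrite("pics/v5.png",cv2.resize(im[v-50:v+50,u-65:u+65,::-1],None,fx=5,fy=5,interpolation=cv2.INTER_CUBIC))
for n in("pointer_tip","dial_axis"): print(n,[(round(r["score"],2),atz("side",r["centre"],.087).round(4)) for r in ctrl.place_of("side",n)[:2]])
E
```

```text
time_s: 10.52
ee_pos: [0.5547, 0.108, 0.0724]
eef_rot: [3.142, 0.0, -1.294]
force: [-0.3, -0.1, -0.2]
grip_width: 0.0003
t 10.53 yaw -1.294 local x 17.7 y 32.9 z 72.4 F [-0.3 -0.1 -0.2]
pointer_tip []
dial_axis [(0.68, array([0.5791, 0.1431, 0.087 ]))]
```

View pics/v5.png

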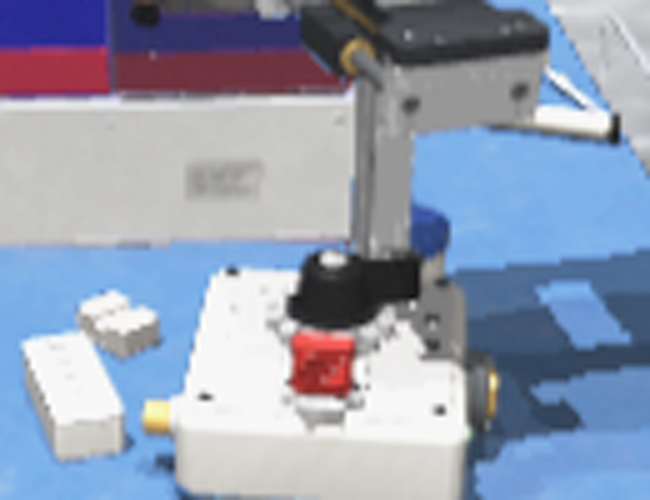

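The pointer now points right, tip at about (420,270), at the third click. There is no force on the finger, so the snap took place ahead of it. I'll do the last click slowly.

```bash
python3 -m inch '[-0.133,0.069,0,0,0,0.04,0, -0.133,0.069,0,0,0,0.04,0, -0.133,0.069,0,0,0,0.04,0, -0.133,0.069,0,0,0,0.04,0, -0.133,0.069,0,0,0,0.04,0, -0.133,0.069,0,0,0,0.04,0]' | grep force;python3 -c "from h import *;print(loc())"
for i in 1 ; do python3 -m inch '[-0.067,0.035,0,0,0,0.02,0, -0.067,0.035,0,0,0,0.02,0, -0.067,0.035,0,0,0,0.02,0]' | grep force;python3 -c "from h import *;print(loc())"; done
python3 -m inch '[-0.067,0.035,0,0,0,0.02,0, -0.067,0.035,0,0,0,0.02,0]' | grep force;python3 -c "from h import *;print(loc())"
python3 - <<'E'
from h import *
im,d=ctrl.camera("side"); u,v=282,188
cv2.imwrite("pics/v6.png",cv2.resize(im[v-50:v+50,u-65:u+65,::-1],None,fx=5,fy=5,interpolation=cv2.INTER_CUBIC))
print([(round(r["score"],2),r["centre"]) for r in ctrl.place_of("side","pointer_tip")[:2]])
for a in(90,105,120): t=np.radians(-84-a); print(a,proj("side",[*(A+.036*np.array([np.cos(t),np.sin(t)])),.087]).round(1))
E
```

```text
force: [0.6, -3.4, -0.4]
t 11.43 yaw -1.536 local x 18.1 y 32.8 z 72.5 F [ 0.6 -3.4 -0.4]
force: [-0.1, -2.0, -0.1]
t 11.80 yaw -1.596 local x 17.9 y 32.9 z 72.4 F [-0.1 -2.  -0.1]
force: [-0.4, -2.5, 1.0]
t 12.05 yaw -1.636 local x 17.7 y 33.0 z 72.4 F [-0.4 -2.5  1. ]
[(0.68, [300.2, 188.7])]
90 [298.4 187.8]
105 [298.9 189.6]
120 [298.2 191.5]
```

View pics/v6.png

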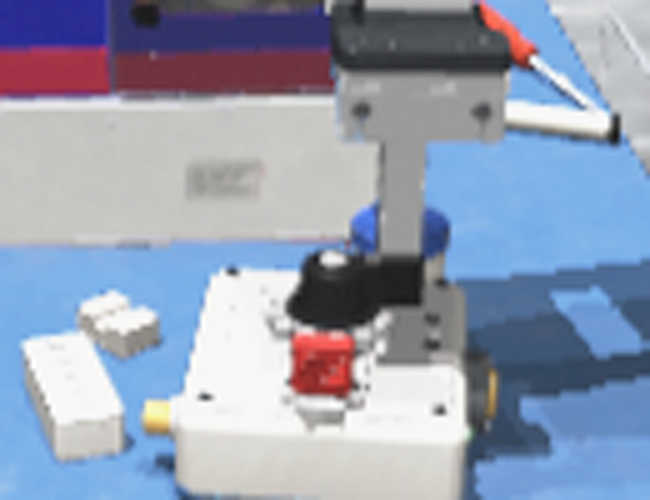

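The pointer tip at (405,280) has moved slightly on, with the finger in contact at about 2.5 N and a turn of about 100°. I'll step on until the force vanishes.

```bash
python3 -m inch '[-0.067,0.035,0,0,0,0.02,0, -0.067,0.035,0,0,0,0.02,0]' | grep force
python3 -m inch '[-0.067,0.035,0,0,0,0.02,0, 0,0,0,0,0,0,0]' | grep force
python3 -m inch '[-0.067,0.035,0,0,0,0.02,0, 0,0,0,0,0,0,0]' | grep force
python3 - <<'E'
from h import *
print(loc());im,d=ctrl.camera("side")
print([(round(r["score"],2),r["centre"]) for r in ctrl.place_of("side","pointer_tip")[:2]])
E
```

```text
force: [-1.3, -1.9, 0.1]
force: [-0.5, -0.9, -0.4]
force: [-1.1, -0.8, 0.3]
t 12.90 yaw -1.715 local x 17.7 y 32.9 z 72.4 F [-1.1 -0.8  0.3]
[(0.76, [299.1, 189.9])]
```

```bash
python3 -m inch '[-0.067,0.035,0,0,0,0.02,0, -0.067,0.035,0,0,0,0.02,0, 0,0,0,0,0,0,0, 0,0,0,0,0,0,0]' | grep force
python3 - <<'E'
from h import *
print(loc());im,d=ctrl.camera("side"); u,v=282,188
print([(round(r["score"],2),r["centre"]) for r in ctrl.place_of("side","pointer_tip")[:2]])
cv2.imwrite("pics/v7.png",cv2.resize(im[v-50:v+50,u-65:u+65,::-1],None,fx=5,fy=5,interpolation=cv2.INTER_CUBIC))
E
```

```text
force: [0.6, 0.1, 0.1]
t 13.50 yaw -1.755 local x 17.6 y 32.8 z 72.5 F [0.6 0.1 0.1]
[(0.8, [297.7, 191.4])]
```

View pics/v7.png

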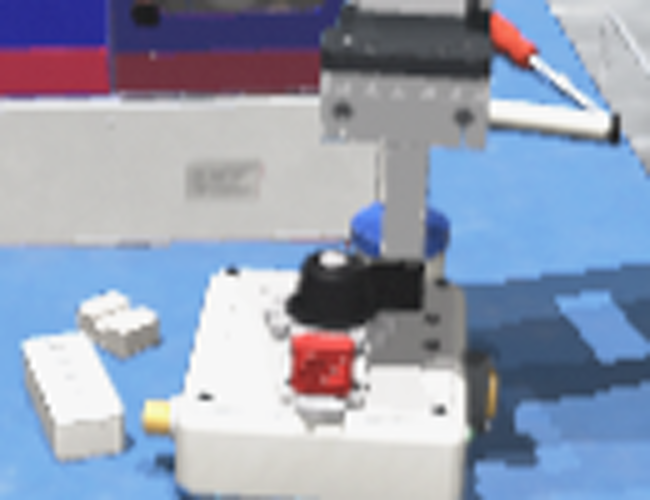

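The finger force is now 0 and the tip is at (297.7,191.4), against (298.2,191.5) predicted for 120°. It has snapped into the fourth stop. I'll back off, lift and go over to the outer side of the lock tab.

```bash
python3 -m inch '[0.3,0,0,0,0,0,0, 0.6,0,0,0,0,0,0, 0.6,0,0,0,0,0,0, 0,0,-2,0,0,0,0, 0,0,-2.5,0,0,0,0, 0,0,-2.5,0,0,-0.027,0, -2.2,-0.46,0,0,0,0,0, -2.2,-0.46,0,0,0,0,0, -2.2,-0.46,0,0,0,0,0, -2.2,-0.46,0,0,0,0,0, -2.2,-0.46,0,0,0,0,0, -2.2,-0.46,0,0,0,0,0, -0.5,-0.46,0,0,0,0,0, 0,0,0,0,0,0,0, 0,0,0,0,0,0,0]'
python3 - <<'E'
from h import *
print(loc())
for c in("side","top"):
    im,d=ctrl.camera(c)
    for n in("pointer_tip","dial_axis","lock_tab"): print(c,n,[(round(r["score"],2),atz(c,r["centre"],.087).round(4)) for r in ctrl.place_of(c,n)[:2]])
    if c=="top": cv2.imwrite("pics/v8.png",cv2.resize(im[140:270,170:330,::-1],None,fx=4,fy=4,interpolation=cv2.INTER_CUBIC))
E
```

```text
time_s: 15.48
ee_pos: [0.5963, 0.2376, 0.1422]
eef_rot: [3.141, -0.0, -1.729]
force: [0.5, 0.7, -0.0]
grip_width: 0.0006
t 15.47 yaw -1.729 local x -104.6 y 1.7 z 142.2 F [ 0.5  0.7 -0. ]
side pointer_tip [(0.73, array([0.5453, 0.1287, 0.087 ])), (0.73, array([0.5943, 0.2849, 0.087 ]))]
side dial_axis [(0.66, array([0.5795, 0.1365, 0.087 ])), (0.48, array([0.6833, 0.2048, 0.087 ]))]
side lock_tab [(0.71, array([0.5994, 0.2033, 0.087 ]))]
top pointer_tip [(0.85, array([0.5425, 0.1395, 0.087 ]))]
top dial_axis []
top lock_tab [(0.68, array([0.579 , 0.1378, 0.087 ]))]
```

View pics/v8.png

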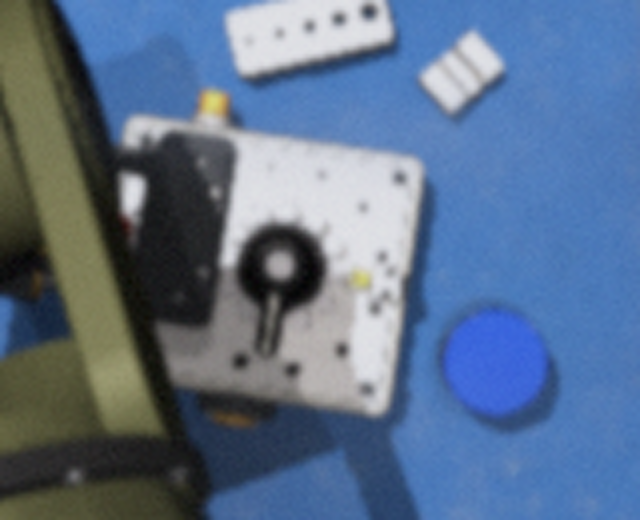

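The pointer runs from (281,263) to (265,352), about 10° left of straight down. That is a turn of only about 105°, where the fourth stop would put it at 24°. So it is balanced on the crest between stops 3 and 4, and the force dropping to zero misled me. I'll go back and nudge it a little further.

```bash
python3 -m inch '[1.97,0.45,0,0,0,0.027,0, 1.97,0.45,0,0,0,0,0, 1.97,0.45,0,0,0,0,0, 1.97,0.45,0,0,0,0,0, 1.97,0.45,0,0,0,0,0, 1.97,0.45,0,0,0,0,0, 1.97,0.45,0,0,0,0,0, 0,0,2,0,0,0,0, 0,0,2,0,0,0,0, 0,0,2,0,0,0,0, 0,0,1,0,0,0,0, 0,0,0,0,0,0,0]'  | grep time
python3 -c "from h import *;print(loc())"
```

```text
time_s: 17.38
t 17.38 yaw -1.755 local x 33.2 y 35.5 z 72.2 F [ 0.3 -0.3  0.5]
```

```bash
python3 -m inch '[-0.4,-0.1,0,0,0,0,0, -0.4,-0.1,0,0,0,0,0, -0.4,-0.05,0,0,0,0,0, -0.2,0,0,0,0,0,0, -0.16,0,0,0,0,0,0]'  | grep force; python3 -c "from h import *;print(loc())"
python3 -m inch '[-0.067,0.035,0,0,0,0.02,0, 0,0,0,0,0,0,0]' | grep force
python3 -m inch '[-0.067,0.035,0,0,0,0.02,0, 0,0,0,0,0,0,0]' | grep force
python3 -m inch '[-0.067,0.035,0,0,0,0.02,0, 0,0,0,0,0,0,0]' | grep force
python3 - <<'E'
from h import *
print(loc());im,d=ctrl.camera("side")
print([(round(r["score"],2),r["centre"]) for r in ctrl.place_of("side","pointer_tip")[:2]])
E
```

```text
force: [-0.3, -0.5, 0.1]
t 18.00 yaw -1.755 local x 17.2 y 32.9 z 72.5 F [-0.3 -0.5  0.1]
force: [-0.0, 0.4, -0.3]
force: [-1.3, 0.4, -0.8]
force: [-0.0, 0.7, 0.7]
t 18.75 yaw -1.815 local x 17.3 y 32.9 z 72.4 F [-0.   0.7  0.7]
[(0.94, [295.7, 193.2])]
```

```bash
python3 -m inch '[0.3,0,0,0,0,0,0, 0.6,0,0,0,0,0,0, 0.6,0,0,0,0,0,0, 0,0,-2,0,0,0,0, 0,0,-2.5,0,0,0,0, 0,0,-2.5,0,0,-0.087,0, -2.2,-0.7,0,0,0,0,0, -2.2,-0.7,0,0,0,0,0, -2.2,-0.7,0,0,0,0,0, -2.2,-0.7,0,0,0,0,0, -2.2,-0.7,0,0,0,0,0, -2.2,-0.4,0,0,0,0,0, -0.5,0,0,0,0,0,0, 0,0,0,0,0,0,0, 0,0,0,0,0,0,0]' | grep time
python3 - <<'E'
from h import *
print(loc())
im,d=ctrl.camera("top"); c="top"
for n in("pointer_tip","dial_axis"): print(c,n,[(round(r["score"],2),atz(c,r["centre"],.087).round(4)) for r in ctrl.place_of(c,n)[:2]])
cv2.imwrite("pics/v9.png",cv2.resize(im[140:270,170:330,::-1],None,fx=4,fy=4,interpolation=cv2.INTER_CUBIC))
E
```

```text
time_s: 20.72
t 20.73 yaw -1.729 local x -106.9 y -3.4 z 142.6 F [0.2 0.1 0.6]
top pointer_tip [(0.91, array([0.5472, 0.1443, 0.087 ]))]
top dial_axis [(0.7, array([0.5748, 0.1322, 0.087 ]))]
```

View pics/v9.png

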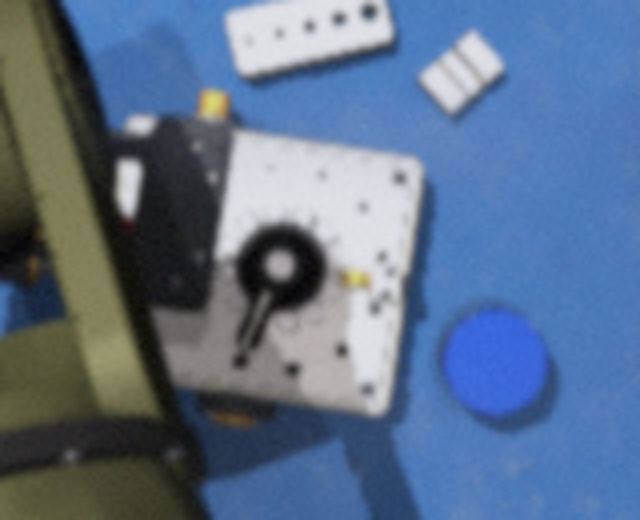

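The pointer now aims at (243,360), about 22° left of down and at the fourth dot on, so it is in the fourth stop. I'll lower the finger outside the tab and push it in.

```bash
python3 -m inch '[0,0.4,2,0,0,0,0, 0,0,2,0,0,0,0, 0,0,2,0,0,0,0, 0,0,0.8,0,0,0,0, 0,0,0,0,0,0,0]' | grep force
python3 -c "from h import *;print(loc())"
python3 -m inch '[0.3,0,0,0,0,0,0, 0.3,0,0,0,0,0,0, 0.3,0,0,0,0,0,0, 0.2,0,0,0,0,0,0, 0.2,0,0,0,0,0,0]' | grep force
python3 -c "from h import *;print(loc())"
python3 -m inch '[0.15,0,0,0,0,0,0, 0.15,0,0,0,0,0,0, 0.15,0,0,0,0,0,0]' | grep force
python3 -c "from h import *;print(loc())"
```

```text
force: [1.2, -0.7, -0.0]
t 21.50 yaw -1.728 local x -107.6 y 0.6 z 73.9 F [ 1.2 -0.7 -0. ]
force: [-0.4, 0.7, 0.5]
t 22.12 yaw -1.728 local x -94.6 y 0.6 z 74.5 F [-0.4  0.7  0.5]
force: [0.4, 2.4, 0.1]
t 22.50 yaw -1.728 local x -90.3 y 0.5 z 74.5 F [0.4 2.4 0.1]
```

In contact at 2.4 N. I'll continue in small steps and watch for the home stop.

```bash
python3 -m inch '[0.1,0,0,0,0,0,0, 0.1,0,0,0,0,0,0, 0.1,0,0,0,0,0,0, 0.1,0,0,0,0,0,0]' | grep force
python3 -c "from h import *;print(loc())"
python3 -m inch '[0.1,0,0,0,0,0,0, 0.1,0,0,0,0,0,0]' | grep force
python3 -m inch '[0.05,0,0,0,0,0,0, 0.05,0,0,0,0,0,0]' | grep force
python3 -c "from h import *;print(loc())"
```

```text
force: [0.1, 2.2, -0.4]
t 23.00 yaw -1.728 local x -86.2 y 0.6 z 74.5 F [ 0.1  2.2 -0.4]
force: [0.7, 2.3, 0.7]
force: [0.2, 2.6, 1.7]
t 23.50 yaw -1.728 local x -83.2 y 0.6 z 74.5 F [0.2 2.6 1.7]
```

```bash
for i in 1; do python3 -m inch '[0.05,0,0,0,0,0,0, 0.05,0,0,0,0,0,0]' | grep force; done
python3 -m inch '[0.05,0,0,0,0,0,0, 0,0,0,0,0,0,0]' | grep force
python3 -m inch '[0.05,0,0,0,0,0,0, 0,0,0,0,0,0,0]' | grep force
python3 -c "from h import *;print(loc())"
```

```text
force: [1.9, 9.1, 1.0]
force: [3.0, 9.2, -0.6]
force: [4.2, 12.0, -1.1]
t 24.25 yaw -1.727 local x -82.8 y 0.5 z 74.7 F [ 4.2 12.  -1.1]
```

It hit a hard stop at −82.8 mm, against −82.5 predicted for home, and the force rose to 12 N. I'll back off, lift clear and check.

```bash
python3 -m inch '[-0.4,0,0,0,0,0,0, -0.8,0,0,0,0,0,0, -0.8,0,0,0,0,0,0, 0,0,-2,0,0,0,0, 0,0,-3,0,0,0,0, 0,0,-4,0,0,0,0, -3,0,-3,0,0,0,0, -4,0,0,0,0,0,0, -4,0,0,0,0,0,0, -4,0,0,0,0,0,0, -4,0,0,0,0,0,0, 0,0,0,0,0,0,0, 0,0,0,0,0,0,0]' | grep -v rot
python3 - <<'E'
from h import *
for c in("side","top"):
    im,d=ctrl.camera(c)
    P={}
    for n in("pointer_tip","dial_axis","lock_tab","tub","gauge","die"): print(c,n,[(round(r["score"],2),atz(c,r["centre"],.087 if "_" in n else 0).round(4)) for r in ctrl.place_of(c,n)[:1]])
    if c=="top": cv2.imwrite("pics/v10.png",cv2.resize(im[140:270,170:330,::-1],None,fx=4,fy=4,interpolation=cv2.INTER_CUBIC))
E
```

```text
time_s: 25.88
ee_pos: [0.6266, 0.4211, 0.1953]
force: [0.5, -0.3, 0.2]
grip_width: 0.0008
side pointer_tip [(0.52, array([0.5473, 0.1562, 0.087 ]))]
side dial_axis [(0.95, array([0.578 , 0.1411, 0.087 ]))]
side lock_tab [(0.43, array([0.5979, 0.2082, 0.087 ]))]
side tub [(0.71, array([0.5387, 0.0388, 0.    ]))]
side gauge [(0.27, array([0.679 , 0.0554, 0.    ]))]
side die [(0.42, array([0.6792, 0.0517, 0.    ]))]
top pointer_tip [(0.61, array([0.5507, 0.1463, 0.087 ]))]
top dial_axis [(0.67, array([0.5755, 0.1326, 0.087 ]))]
top lock_tab [(0.62, array([0.5886, 0.1953, 0.087 ]))]
top tub [(0.76, array([0.5349, 0.0321, 0.    ]))]
top gauge [(0.64, array([0.6977, 0.1194, 0.    ]))]
top die [(0.76, array([0.6813, 0.0452, 0.    ]))]
```

View pics/v10.png

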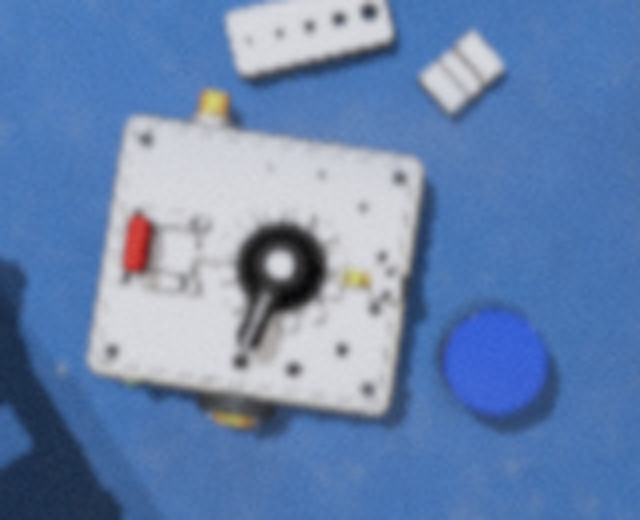

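The red tab is now at (137,244), about 10 mm further in than at the start. The pointer is at (245,350) in the fourth stop. The tub, gauge and die haven't moved and the hand is clear, so I'm handing in.

```bash
python3 -c "from station import ctrl;print(ctrl.hand_in(), ctrl.get_obs()['time_s'])"
```

```text
the job is handed in; nothing more can be done
the job is handed in; nothing more can be done
```

The dial is four clicks clockwise of its start, the lock slide is home, and the job is handed in; no verdict was reported. I used the shut fingertips only to push, never to grip.

- **Dial:** After my first push on the last click the finger force fell to zero, and I took that for the snap into the stop. The top view then showed the pointer balanced on the crest at about 105°. I went back and nudged it on, and the top view then showed it at about 118–120°, aimed at the fourth dot from its start. Push force read about 3.4 N at most.
- **Lock:** It moved at about 2.5 N and met a hard stop at 12 N. The finger was then 82.8 mm from the dial axis, against 82.5 mm expected for home. The top view shows the tab about 10 mm further in than at the start.
- **Bystanders:** The top-camera readings put the tub, gauge block and die within 5 mm of their first positions, which is within the readings' own scatter.
- **Checks that disagreed:** In the last side picture the network's pointer, lock and gauge positions were off by several mm or more, with low scores (0.27–0.52). I relied on the top view and the force readings instead.
- **Finish:** The hand ended well clear at about 26 s, touching nothing.

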